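Pack out the narrow block in a gluing jig and hold it pressed

ROBOT

A 6-joint arm with a two-finger parallel gripper is mounted at the origin on a cart in front of the work surface, level with it; the furniture and walls round the work are solid. World frame = base frame: x ahead of the robot, y to its left, z up, the work surface at z = 0. Lengths are in m, angles in degrees, forces in N, time in s.
With the tool pointing down it reaches from about 0.375 to 0.9 m from the base axis. Payload 3.1 kg.
Tool frame: the origin (TCP) lies at the very end of the fingers, on their centre line; the grasp point (between the pads) lies 19 mm behind it; z points along the fingers, y is the direction in which the jaws open and shut (so a half turn about z gives the same grasp; the last joint's range is limited). The gripper opens to 87 mm and grips with 3 to 60 N. Pads are 19 mm wide; open, the fingers measure 117 mm over their backs; the gripper's body (75 mm by 190 mm) begins 51 mm behind the grasp point.
Start: joints at [-76.519, 30.224, 82.088, -0, 67.689, -10.227], TCP at [0.251, -0.572, 0.223] pointing down, gripper open.
Joint ranges: [-176.69, 176.69], [-43.24, 126.21], [12.49, 139.97], [-82, 262], [0, 151.66], [-163.58, 163.58]. Speed limits (degrees/s): [159.86, 159.86, 180, 180, 180, 180].

INTERFACE

Orientations are given as a 3x3 rotation matrix whose columns are the frame's x, y, z axes.
In Python, from rig import read_state, capture, hand_in gives the robot as it stands. The module is installed in compiled form; this text tells all that it offers.
- The arm moves only by the tool send_rows, never from a script. Its argument "moves" is one flat list of numbers, 7 for each row, row after row: the turn, a rotation vector about the world's x, y, z in degrees, then the shift along the world's x, y, z in cm, then the gripper's target within -1 to 1 (fully open at 1, half-way at 0, shut at -1). In form: [rx, ry, rz, tx, ty, tz, hand, rx, ry, rz, tx, ty, tz, hand, ...]. A call has 1 to 20 rows; each row shifts and turns the commanded pose from where the row before left it; what a row does not reach is not made up. A row lasts 1/10 s, in which the tool goes at most 50 mm and 8.59 degrees, less where a joint would pass 70% of its speed; a pose out of reach is approached as far as the arm can. A call with a gripper value outside its range is refused whole. The fingers move at their own pace and stop on an object; the grip force is fixed at half the most. Time passes only in rows, so rows that do not move let the fingers close. It gives the time, the measured TCP pose, the force and the opening at its end, in the units of the state.
- read_state(): the state, without advancing time (a new reading comes with each control period).
- capture(name): name is "scene" or "top" or "wrist"; returns a dict with "pixels" (480x640x3 uint8, red, green, blue), "vertical_fov" (degrees; the focal length in pixels is half the picture's height over the tangent of half this angle, whatever the lens; pixels are square), "cx", "cy" (the principal point, pixels), "rvec" (rotation vector, rad) and "tvec" (3), from world to camera coordinates, as OpenCV has them. Camera axes: x right, y down, z forward; pixel columns grow to the right and rows downward; lengths in m; the calibration is good to about 2 mm. A picture is of the moment at which its call begins. There is no depth.
- hand_in(): hands the job in, once; it reports no verdict.
The state is a dict: "time_s": time; "joint_positions": joint angles; "qvel": joint speeds; "tau": joint torques, N m; "position": TCP position; "tcp_rot": TCP orientation; "force": force on the tool from outside, world axes, zero at the start; "moment": the same for the moment, N m; "opening": opening from 0.0 (shut) to 1.0 (fully open).
Only numpy, scipy, OpenCV 4.12 (cv2) and the standard library are available. Lean on these libraries where they do the work, as an engineer would, in place of code of your own. Each camera call takes 0.05 s, during which the arm holds its last target.

TASK

Three wooden blocks lie in a row in the gluing jig, each with a gap between its back and the fence. Stand the loose packing piece (the thin board with the finger tab on top) upright in the one gap that is wide enough for it, about the middle of that block, foot down on the jig base, and let go of it; then push that block from the front, square towards the fence, until fence, packing piece and block sit tight and flush, and finish while still holding the block firmly pressed there. Leave the other two blocks, the spanner and the wedge where they are.

Things in the scene. Friction and masses are not known exactly. Their poses are not given: they have to be found in the camera images.
- jig: fixed plywood jig: base plate 160 x 430 x 12 mm, long side along the jig's y. Origin on the work surface; the plate spans x -70 to +90 mm, y -215 to +215 mm; its top is at z = 12 mm. z is up, x points from the open front towards the fence (away from the robot, yaw within 0.1 rad)
- fence: fixed straight wooden fence on the jig base, same frame as the jig: 24 x 430 mm, its front face is at jig x = +60 mm, its top at jig z = 38 mm (26 mm above the base)
- narrow_block_centre (a point): centre of the narrow wooden block lying flat on the jig base: 43 mm (x) x 120 mm (y) x 26 mm (z), 0.09 kg, loose, slides easily. Its gap to the fence (19 to 23 mm) is the only one wide enough for the packing piece. Axes nearly those of the jig. Which of the three bays (jig y about -142, 0, +142 mm) it lies in changes
- narrow_block: the same narrow block; origin on its underside, about 1 mm from its centre
- broad_block_1_centre (a point): centre of one of two broad wooden blocks, 58 x 130 x 26 mm, flat on the jig base in another bay; gap to the fence only 9 to 13 mm: too narrow. To be left alone
- broad_block_2_centre (a point): centre of the other broad block, same size and gap. To be left alone
- packing_centre (a point): centre (29 mm above its underside) of the packing piece, standing upright on the work surface at the start: 14 mm thick (x), foot 80 mm long (y) and 26 mm high, above it a tab of the same thickness, 50 mm long (y), up to 58 mm over the underside; 0.07 kg. Grip it by the tab across its 14 mm thickness; z is up; it may be turned half round without difference
- packing: the same packing piece; origin at the centre of its underside
- spanner: loose steel spanner, 41 x 211 x 9 mm, lying on the left behind the packing piece; a bystander
- wedge: loose wooden wedge, 30 x 100 x 20 mm, lying at the near edge on the left; a bystander
There are look-alikes about, which are no part of the job. Of the things shaped like the packing, the wooden one is meant.

How it is judged:
By the outcome, as a careful person would: the job done as asked, in the order asked, and still so for the second after the job is handed in, while the arm keeps its last pose, push and grip.
It also fails if it takes over 54 s, if anything falls off the work surface, if the arm or the gripper's body presses on something with over 40 N, if the wrist force passes 120 N, or if a joint passes its speed limit or range.

## Working session

There is one attempt and no reset: what is moved stays moved. The work goes in short steps, Python scripts to look and compute and a tool call to move; the robot and the scene stay as the last step left them, time stands still between calls to the robot, and variables do not carry over. Pictures are saved under pics/ and viewed, and the job is handed in when it is done.

Besides the shell and the picture viewer there is one more tool, called after ">>>" as name(argument=value, ...) on one line, values as JSON. send_rows: Moves the arm, as the interface text tells. Its arguments: {"type":"object","properties":{"moves":{"type":"array","items":{"type":"number"}}},"required":["moves"]}

```bash
mkdir -p pics; cat > h.py <<'E'
import numpy as np,cv2
from rig import read_state,capture,hand_in
def snap(cam,name):
    c=capture(cam); cv2.imwrite(f'pics/{name}.png',c['pixels'][:,:,::-1]); np.save(f'pics/{name}.npy',c,allow_pickle=True); return c
def load(name): return np.load(f'pics/{name}.npy',allow_pickle=True).item()
def K(c):
    f=240/np.tan(np.radians(c['vertical_fov'])/2); return np.array([[f,0,c['cx']],[0,f,c['cy']],[0,0,1]])
def ray(c,uv):
    R=cv2.Rodrigues(np.array(c['rvec'],float))[0]; t=np.array(c['tvec'],float).ravel()
    d=np.linalg.inv(K(c))@np.array([uv[0],uv[1],1.]); return -R.T@t,R.T@d
def onz(c,uv,z):
    o,d=ray(c,uv); return o+d*(z-o[2])/d[2]
def proj(c,P):
    return cv2.projectPoints(np.array(P,float).reshape(-1,3),np.array(c['rvec'],float),np.array(c['tvec'],float),K(c),None)[0].reshape(-1,2)
E
python3 - <<'E'
from h import *
for n in ('scene','top','wrist'):
    c=snap(n,n+'0'); print(n,c['vertical_fov'],c['cx'],c['cy'],ray(c,(320,240)))
print(read_state())
E
```

```text
scene 44.35343878555622 321.5264792948157 234.3847020694994 (array([-0.11631283,  0.93634036,  1.15957017]), array([ 0.42821885, -0.43666126, -0.79123526]))
top 56.98360220994902 324.0583385366173 239.97720418669968 (array([0.28717079, 0.31143714, 1.1868023 ]), array([ 0.17667973,  0.01100638, -0.98424965]))
wrist 59.833289814396885 323.87184078377845 240.65574609718715 (array([ 0.32388073, -0.54038884,  0.38382674]), array([-0.26620497, -0.10531308, -0.95819242]))
{'time_s': 0.15, 'joint_positions': array([-7.65184677e+01,  3.02653511e+01,  8.21394475e+01,  2.09037491e-04,
        6.76900183e+01, -1.02273265e+01]), 'qvel': array([-0.04776448, -0.10172818, -0.21530572, -0.06353103, -0.04019475,
        0.01652406]), 'tau': array([ 6.64229592e-04, -4.40432203e+01, -1.76842600e+01,  6.32759230e-02,
        5.52342413e-02, -9.82883876e-05]), 'position': array([ 0.25120033, -0.57168273,  0.22181166]), 'tcp_rot': array([[ 9.15601051e-01,  4.02087764e-01, -3.82520037e-04],
       [ 4.02087836e-01, -9.15599683e-01,  1.61005410e-03],
       [ 2.97147830e-04, -1.62797388e-03, -9.99998631e-01]]), 'force': array([ 0.52458672, -0.32653375,  0.46401636]), 'moment': array([-0.0230024 , -0.00692031,  0.0093754 ]), 'opening': 0.9996977750906687}
```

View pics/scene0.png

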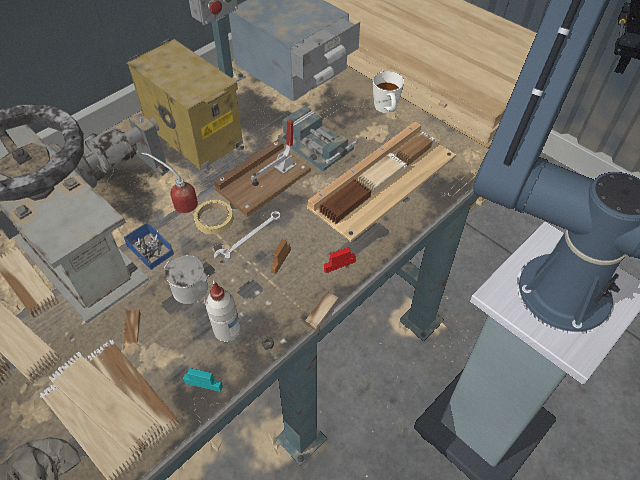

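View pics/top0.png

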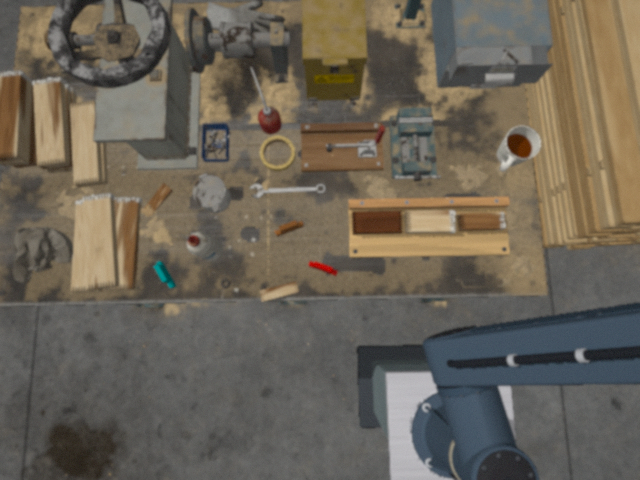

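```bash
python3 - <<'E'
from h import *
s=load('scene0')['pixels'][:,:,::-1];t=load('top0')['pixels'][:,:,::-1]
a=cv2.resize(s[120:250,200:460],None,fx=3,fy=3,interpolation=cv2.INTER_CUBIC);cv2.imwrite('pics/a.png',a)
a=cv2.resize(t[175:305,245:520],None,fx=2.9,fy=2.9,interpolation=cv2.INTER_CUBIC);cv2.imwrite('pics/b.png',a)
a=cv2.resize(s[220:400,110:370],None,fx=3,fy=3,interpolation=cv2.INTER_CUBIC);cv2.imwrite('pics/c.png',a)
E
```

```text
(no output)
```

View pics/a.png

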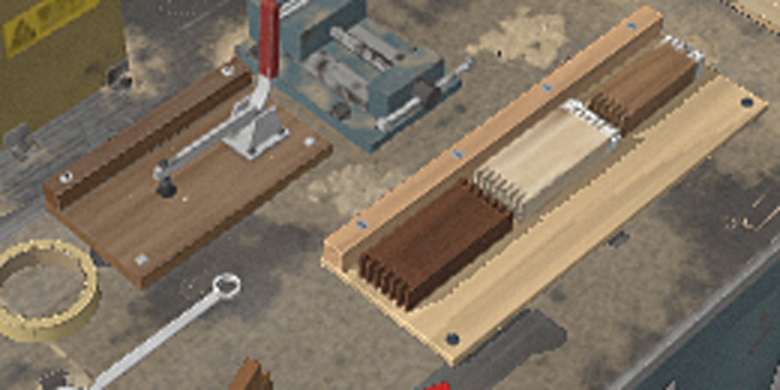

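View pics/b.png

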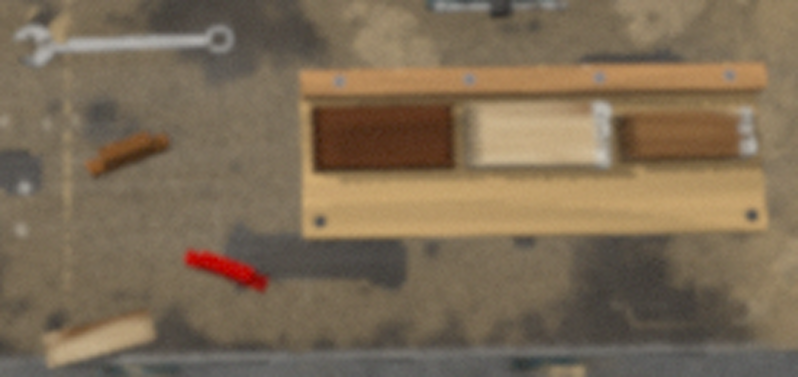

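View pics/c.png

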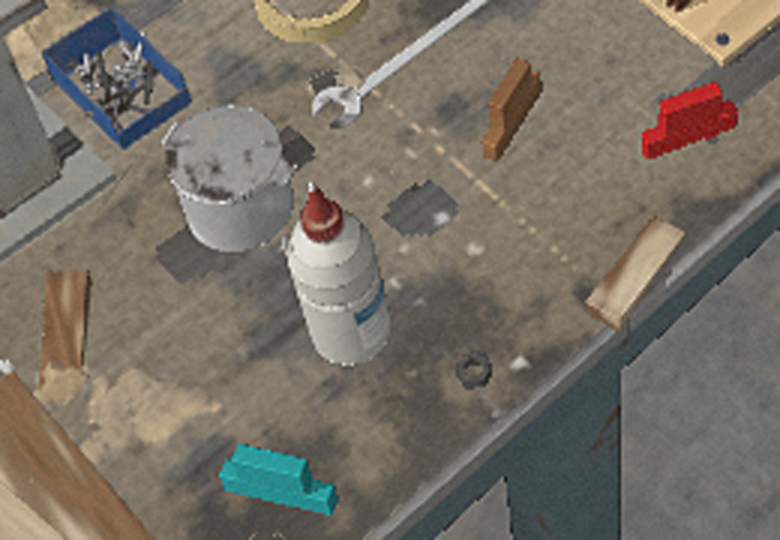

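View pics/wrist0.png

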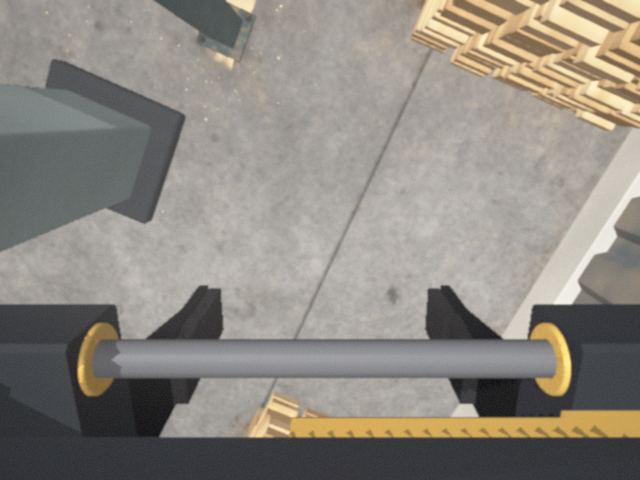

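```bash
python3 - <<'E'
from h import *
t=load('top0');s=load('scene0')
f=lambda x,y:(245+(x+.5)/2.9-.5,175+(y+.5)/2.9-.5)
g=lambda x,y:(200+(x+.5)/3-.5,120+(y+.5)/3-.5)
print('base corners')
for p in [(302,238),(767,230)]: print(onz(t,f(*p),.012))
print('fence top')
for p in [(301,70),(766,64),(301,95),(766,90)]: print(onz(t,f(*p),.038))
print('blocks top: dark, light, brown: TL TR BR BL')
for q in [[(315,104),(453,105),(453,168),(315,169)],[(470,104),(607,103),(607,164),(470,165)],[(617,116),(752,110),(752,154),(617,159)]]:
  for p in q: print(onz(t,f(*p),.038).round(4))
print('scene base')
for p in [(453,362),(767,102)]: print(onz(s,g(*p),.012))
for p in [(323,243),(655,7),(335,268),(662,20)]: print('fence',onz(s,g(*p),.038))
print('brown scene')
for p in [(620,130),(703,57),(668,37),(590,102)]: print(onz(s,g(*p),.038))
# packing masks
for c,r,nm in((t,(215,245,270,310),'top'),(s,(235,280,265,295),'scene')):
  im=c['pixels'][r[0]:r[1],r[2]:r[3]]; h=cv2.cvtColor(im,cv2.COLOR_RGB2HSV)
  m=((h[...,0]<16)&(h[...,1]>120)&(h[...,2]>60)).astype(np.uint8)
  n,l,st,ce=cv2.connectedComponentsWithStats(m);i=1+st[1:,4].argmax()
  ys,xs=np.nonzero(l==i);print(nm,st[i],ce[i]+[r[2],r[0]],cv2.minAreaRect(np.c_[xs+r[2],ys+r[0]].astype(np.float32)))
  for z in(.02,.029,.058):print(z,onz(c,ce[i]+[r[2],r[0]],z))
E
```

```text
base corners
[0.45095854 0.24814463 0.012     ]
[ 0.45006122 -0.18129048  0.012     ]
fence top
[0.6041679  0.24598495 0.038     ]
[ 0.60123255 -0.18378982  0.038     ]
[0.58035937 0.24666266 0.038     ]
[ 0.57651309 -0.1815049   0.038     ]
blocks top: dark, light, brown: TL TR BR BL
[0.5716 0.234  0.038 ]
[0.5681 0.1071 0.038 ]
[0.5091 0.11   0.038 ]
[0.5106 0.2359 0.038 ]
[0.5687 0.0915 0.038 ]
[ 0.5671 -0.0345  0.038 ]
[ 0.51   -0.0304  0.038 ]
[0.5115 0.0944 0.038 ]
[ 0.5547 -0.0428  0.038 ]
[ 0.5579 -0.1669  0.038 ]
[ 0.5167 -0.1632  0.038 ]
[ 0.5145 -0.0399  0.038 ]
scene base
[0.45063944 0.25031305 0.012     ]
[ 0.45250365 -0.17990972  0.012     ]
fence [0.60240225 0.25057508 0.038     ]
fence [ 0.59323819 -0.18354882  0.038     ]
fence [0.5753865  0.26299412 0.038     ]
fence [ 0.57689534 -0.17381903  0.038     ]
brown scene
[ 0.51103876 -0.03210442  0.038     ]
[ 0.51773094 -0.16074724  0.038     ]
[ 0.55794491 -0.15918841  0.038     ]
[ 0.55320266 -0.04046601  0.038     ]
top [  5   6  28  15 197] [288.04568528 227.0964467 ] ((288.18280029296875, 226.68934631347656), (8.057273864746094, 29.151947021484375), 68.62937927246094)
0.02 [0.53365243 0.41002274 0.02      ]
0.029 [0.53175122 0.40926231 0.029     ]
0.058 [0.52562511 0.40681204 0.058     ]
scene [  6   5  19  34 294] [279.00680272 255.61904762] ((278.3905029296875, 256.2403259277344), (12.578339576721191, 34.590431213378906), 31.607501983642578)
0.02 [0.53648455 0.41044437 0.02      ]
0.029 [0.53132894 0.41459775 0.029     ]
0.058 [0.51471643 0.42798085 0.058     ]
```

>>> send_rows(moves=[0,0,8,4,3,0,1,0,0,8,4,3,0,1,0,0,8,4,3,0,1,0,0,8,4,3,0,1,0,0,8,4,3,0,1,0,0,8,0.5,4.8,0,1,0,0,8,0.5,4.8,0,1,0,0,8,0.5,4.8,0,1,0,0,8,0.5,4.8,0,1,0,0,8,0.5,4.8,0,1,0,0,6,0.5,4.8,0,1,0,0,0,0.5,4.8,0,1,0,0,0,0.5,4.8,0,1,0,0,0,0.5,4.8,0,1,0,0,0,0.5,4.8,0,1,0,0,0,0.4,4.8,0,1,0,0,0,0.4,4.8,0,1,0,0,0,0.4,4.8,0,1,0,0,0,0.4,4.8,0,1,0,0,0,0.4,4.8,0,1])

```text
time_s: 2.15
position: [0.521, 0.2998, 0.2223]
tcp_rot: [[-0.337, 0.941, -0.0], [0.941, 0.337, -0.0], [-0.0, -0.0, -1.0]]
force: [1.1, 0.3, -0.2]
opening: 1.001
```

>>> send_rows(moves=[0,0,0,0.4,4.8,-1,1,0,0,0,0.4,4.8,-1,1,0,0,0,0.2,1.5,-1,1,0,0,0,0,0,-1,1,0,0,0,0,0,0,1])

```text
time_s: 2.65
position: [0.5296, 0.407, 0.18]
tcp_rot: [[-0.337, 0.941, -0.005], [0.941, 0.337, -0.004], [-0.002, -0.006, -1.0]]
force: [-0.3, -1.5, -0.3]
opening: 1.001
```

```bash
python3 - <<'E'
from h import *
c=snap('wrist','w1');t=snap('top','t1');s=snap('scene','s1'); st=read_state(); print(st['time_s'],st['position'],st['tcp_rot'])
E
```

```text
2.8 [0.53166345 0.4068873  0.18281851] [[-3.35286710e-01  9.42116070e-01 -3.65419170e-04]
 [ 9.42115997e-01  3.35286419e-01 -6.81621229e-04]
 [-5.19646228e-04 -5.72805785e-04 -9.99999701e-01]]
```

View pics/w1.png

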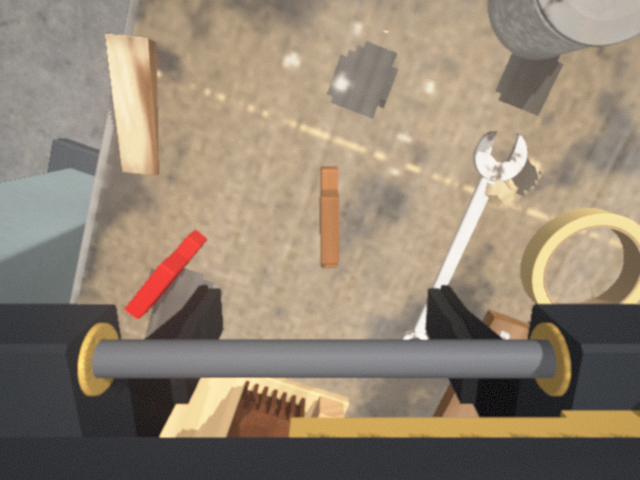

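```bash
python3 - <<'E'
from h import *
c=load('w1')
im=c['pixels'][150:285,270:390,::-1]
cv2.imwrite('pics/d.png',cv2.resize(im,None,fx=5,fy=4.4,interpolation=cv2.INTER_CUBIC))
print(proj(c,read_state()['position']))
E
```

```text
[[327.81523887 312.30887202]]
```

View pics/d.png

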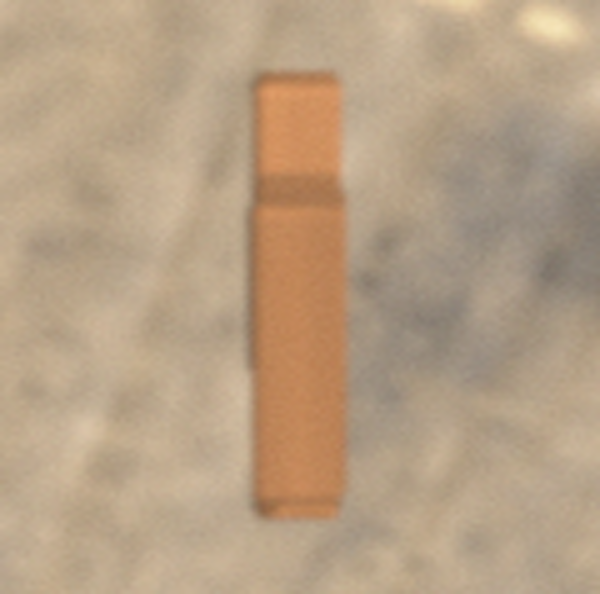

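```bash
python3 - <<'E'
from h import *
c=load('w1')
f=lambda x,y:(270+(x+.5)/5-.5,150+(y+.5)/4.4-.5)
T=[onz(c,f(*p),.058) for p in[(256,205),(347,205),(345,498),(256,498)]]
F=[onz(c,f(*p),.026) for p in[(256,78),(341,78),(341,518),(258,518)]]
for p in T+F:print(p.round(4))
print(np.mean(T,0),np.mean(F,0))
d=(T[0]+T[1]-T[2]-T[3])/2;print('len',np.linalg.norm(d),'yaw',np.degrees(np.arctan2(-d[0],d[1])))
d=(F[0]+F[1]-F[2]-F[3])/2;print('len',np.linalg.norm(d),'yaw',np.degrees(np.arctan2(-d[0],d[1])))
E
```

```text
[0.5186 0.4296 0.058 ]
[0.5304 0.4338 0.058 ]
[0.547  0.3881 0.058 ]
[0.5349 0.3837 0.058 ]
[0.5128 0.4444 0.026 ]
[0.5248 0.4487 0.026 ]
[0.5525 0.3737 0.026 ]
[0.5399 0.3691 0.026 ]
[0.53270366 0.40879609 0.058     ] [0.53252726 0.40898103 0.026     ]
len 0.0487047749548217 yaw 19.775609903321367
len 0.08003650843465561 yaw 20.037346604120206
```

>>> send_rows(moves=[0,0,0.3,0.1,0.2,-2.5,1,0,0,0,0,0,-2.5,1,0,0,0,0,0,-2.5,1,0,0,0,0,0,-2.5,1,0,0,0,0,0,-2.5,1,0,0,0,0,0,-1.5,1,0,0,0,0,0,-0.9,1,0,0,0,0,0,0,1,0,0,0,0,0,0,1])

```text
time_s: 3.7
position: [0.5332, 0.4109, 0.0346]
tcp_rot: [[-0.342, 0.94, 0.002], [0.94, 0.342, 0.001], [0.0, 0.002, -1.0]]
force: [-0.7, -0.4, -0.2]
opening: 0.994
```

```bash
python3 - <<'E'
from h import *
c=snap('wrist','w2'); st=read_state(); print(st['time_s'],st['position'],st['force'])
E
```

```text
3.75 [0.53334614 0.41116564 0.03491408] [ 0.08978079  0.5033776  -0.50561608]
```

View pics/w2.png

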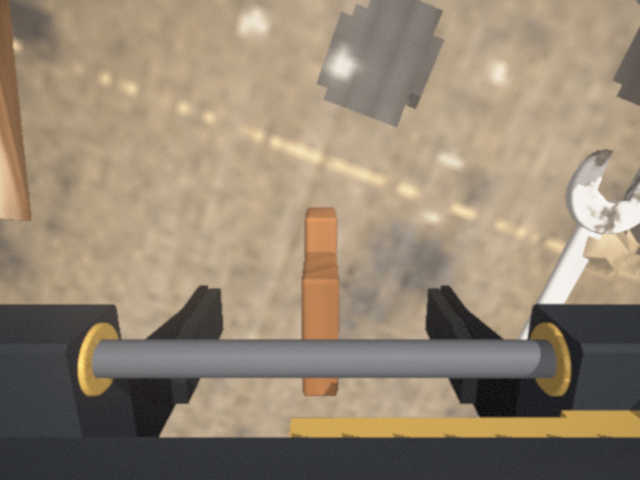

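>>> send_rows(moves=[0,0,0,0,-0.1,0,-1,0,0,0,0,0,0,-1,0,0,0,0,0,0,-1,0,0,0,0,0,0,-1,0,0,0,0,0,0,-1,0,0,0,0,0,0,-1,0,0,0,0,0,0,-1,0,0,0,0,0,0,-1])

```text
time_s: 4.55
position: [0.5323, 0.4098, 0.0335]
tcp_rot: [[-0.342, 0.94, -0.0], [0.94, 0.342, -0.0], [-0.0, -0.0, -1.0]]
force: [0.8, 0.3, -0.0]
opening: 0.355
```

>>> send_rows(moves=[0,0,0,0,0,0,-1,0,0,0,0,0,0,-1,0,0,0,0,0,0,-1,0,0,0,0,0,0,-1])

```text
time_s: 4.95
position: [0.5323, 0.4098, 0.0335]
tcp_rot: [[-0.342, 0.94, -0.0], [0.94, 0.342, -0.0], [-0.0, -0.0, -1.0]]
force: [0.0, 0.3, -0.3]
opening: 0.157
```

>>> send_rows(moves=[0,0,0,0,0,1.5,-1,0,0,0,0,0,3,-1,0,0,0,0,0,4,-1,0,0,-2,0.2,-3,4,-1,0,0,-2,0.3,-4,4,-1,0,0,-2,0.3,-4,0,-1,0,0,-2,0.3,-4,0,-1,0,0,-2,0.3,-4,0,-1,0,0,-2,0.3,-4,0,-1,0,0,-2,0.3,-4,0,-1,0,0,-2,0.3,-4,0,-1,0,0,-2,0.3,-3,0,-1,0,0,-2,0.2,-3,0,-1,0,0,0,0,-1,0,-1,0,0,0,0,0,0,-1])

```text
time_s: 6.45
position: [0.5601, 0.0333, 0.1946]
tcp_rot: [[0.002, 1.0, 0.001], [1.0, -0.002, 0.0], [0.0, 0.001, -1.0]]
force: [-0.4, 1.2, -0.8]
opening: 0.156
```

```bash
python3 - <<'E'
from h import *
c=snap('wrist','w3'); st=read_state(); print(st['time_s'],st['position'],st['tcp_rot'][:,1],st['force'],st['opening'])
E
```

```text
6.5 [0.55990057 0.03452313 0.19439855] [ 9.99999513e-01 -8.79927974e-04  4.46908884e-04] [-0.58346049  0.29278376 -1.7155663 ] 0.1566929665079853
```

View pics/w3.png

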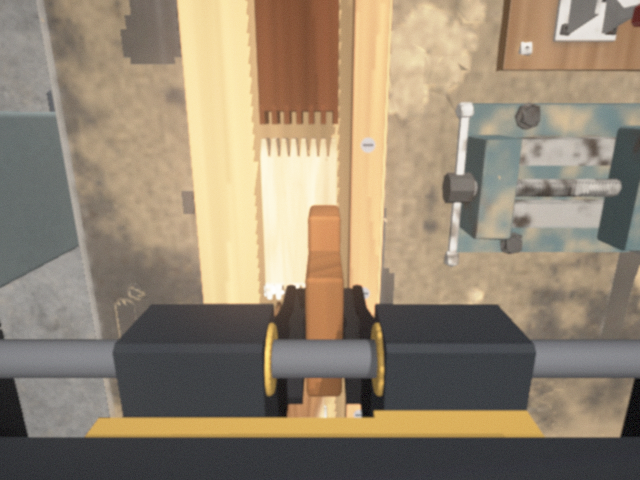

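>>> send_rows(moves=[0,0,0,0,-4,0,-1,0,0,0,0,-4.5,0,-1,0,0,0,0,-4.5,0,-1,0,0,0,0,-4.5,0,-1,0,0,0,0,-4,0,-1,0,0,0,0,-2.5,0,-1,0,0,0,0,0,0,-1,0,0,0,0,0,0,-1])

```text
time_s: 7.3
position: [0.56, -0.204, 0.1937]
tcp_rot: [[-0.001, 1.0, -0.001], [1.0, 0.001, 0.002], [0.002, -0.001, -1.0]]
force: [0.4, 0.4, -1.5]
opening: 0.158
```

```bash
python3 - <<'E'
from h import *
c=snap('wrist','w4'); st=read_state(); print(st['time_s'],st['position'],st['tcp_rot'][:,1],st['force'],st['opening'])
im=c['pixels'][0:320,180:420,::-1]
cv2.imwrite('pics/e.png',cv2.resize(im[:200],None,fx=3,fy=3,interpolation=cv2.INTER_CUBIC))
E
```

```text
7.35 [ 0.55984912 -0.20337262  0.19367863] [ 9.99998164e-01  1.68958830e-03 -9.04001725e-04] [ 0.09555167  0.68639319 -0.93942618] 0.1608625561951814
```

View pics/w4.png

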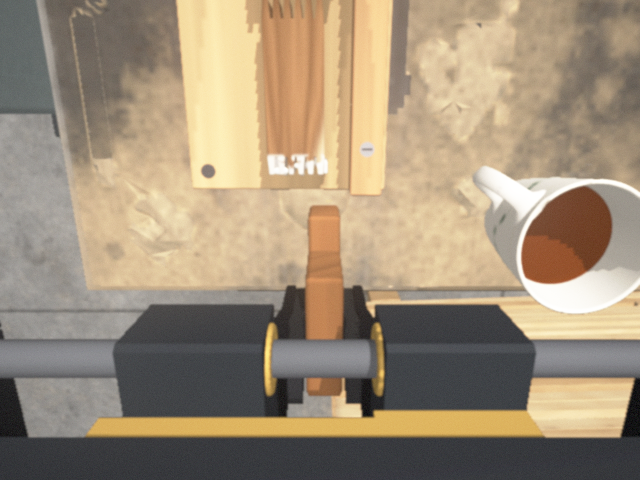

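View pics/e.png

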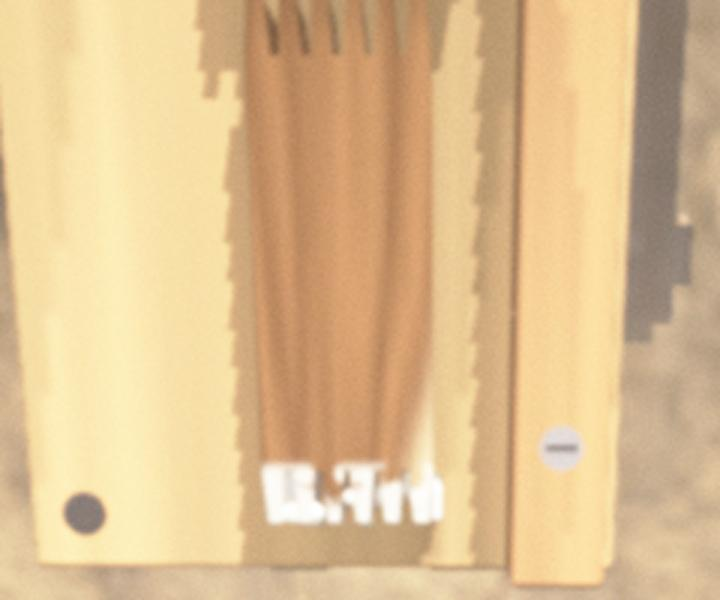

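```bash
python3 - <<'E'
from h import *
c=load('w4')
f=lambda x,y:(180+(x+.5)/3-.5,(y+.5)/3-.5)
for n,p,z in[('front',(248,80),.038),('front',(253,280),.038),('front',(261,440),.038),('frontBL',(264,521),.038),('back',(431,60),.038),('back',(434,300),.038),('backBR',(441,521),.038),
 ('fence',(522,20),.038),('fence',(515,300),.038),('fence',(512,583),.038),('fence top back',(604,583),.038),('base',(38,564),.012),('base',(10,200),.012),('fencefoot',(505,565),.012)]:
  print(n,onz(c,f(*p),z).round(4))
E
```

```text
front [ 0.5175 -0.0663  0.038 ]
front [ 0.5169 -0.1097  0.038 ]
front [ 0.5174 -0.1473  0.038 ]
frontBL [ 0.5174 -0.1673  0.038 ]
back [ 0.5596 -0.0622  0.038 ]
back [ 0.5603 -0.1143  0.038 ]
backBR [ 0.5621 -0.1673  0.038 ]
fence [ 0.5803 -0.054   0.038 ]
fence [ 0.5798 -0.1143  0.038 ]
fence [ 0.5804 -0.1831  0.038 ]
fence top back [ 0.604  -0.1831  0.038 ]
base [ 0.4509 -0.1826  0.012 ]
base [ 0.4521 -0.0892  0.012 ]
fencefoot [ 0.58   -0.1828  0.012 ]
```

>>> send_rows(moves=[0,0,0,0.5,4,0,-1,0,0,0,0.5,4,0,-1,0,0,0,0,1.8,-2,-1,0,0,0,0,0,-3,-1,0,0,0,0,0,-3,-1,0,0,0,0,0,-2.3,-1,0,0,0,0,0,0,-1,0,0,0,0,0,0,-1,0,0,0,0,0,0,-1])

```text
time_s: 8.25
position: [0.571, -0.107, 0.0923]
tcp_rot: [[-0.001, 1.0, 0.002], [1.0, 0.001, -0.001], [-0.001, 0.002, -1.0]]
force: [-0.6, -0.5, -1.0]
opening: 0.159
```

```bash
python3 - <<'E'
from h import *
c=snap('wrist','w5');snap('top','t5');s=snap('scene','s5'); st=read_state(); print(st['time_s'],st['position'],st['tcp_rot'][:,1],st['force'],st['opening'])
im=c['pixels'][100:340,220:420,::-1]
cv2.imwrite('pics/e.png',cv2.resize(im[:200],None,fx=3,fy=3,interpolation=cv2.INTER_CUBIC))
cv2.imwrite('pics/f.png',cv2.resize(s['pixels'][90:250,290:480,::-1],None,fx=4,fy=3.7,interpolation=cv2.INTER_CUBIC))
E
```

```text
8.4 [ 0.57086736 -0.10761192  0.09226532] [9.99996674e-01 3.52560876e-04 2.55484217e-03] [-0.16960999  0.78311066 -0.5757553 ] 0.15792505976468207
```

View pics/e.png

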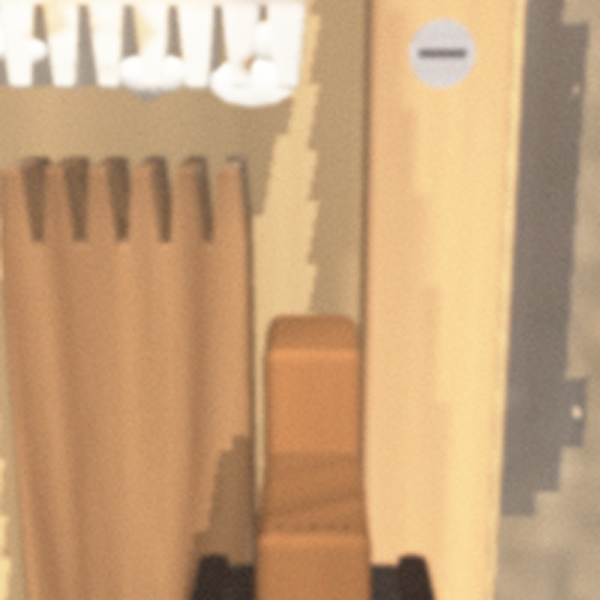

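View pics/f.png

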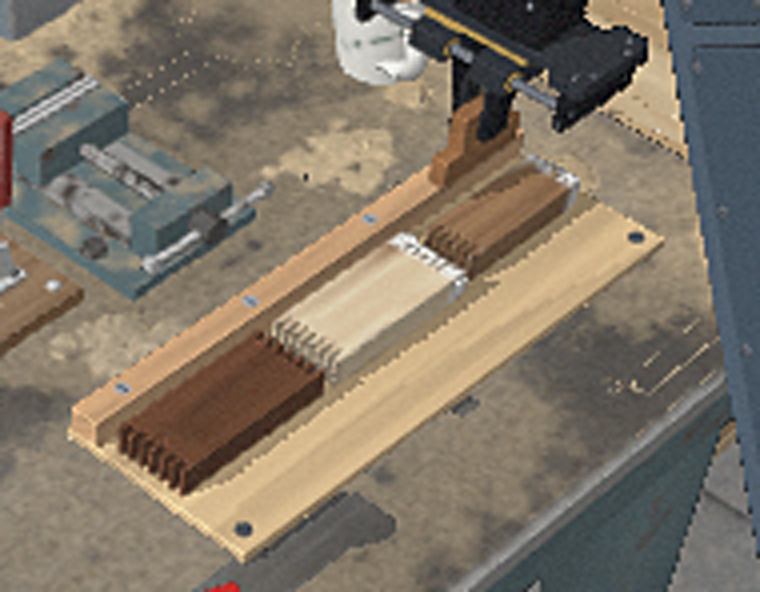

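```bash
python3 - <<'E'
from h import *
c=load('w5')
f=lambda x,y:(220+(x+.5)/3-.5,100+(y+.5)/3-.5)
for n,p,z in[('block back',(244,165),.038),('b',(251,300),.038),('b',(256,430),.038),('fence',(369,5),.038),('fence',(365,180),.038),('fence',(362,310),.038),
 ('packL',(266,352),.0848),('packR',(358,352),.0848),('packL',(265,440),.0848),('packR',(361,440),.0848),('packLbot',(272,322),.0588),('packRbot',(354,322),.0588),('tabL',(257,545),.1168),('tabR',(369,545),.1168)]:
  print(n,onz(c,f(*p),z).round(4))
E
```

```text
block back [ 0.5597 -0.0476  0.038 ]
b [ 0.5606 -0.0709  0.038 ]
b [ 0.5612 -0.0948  0.038 ]
fence [ 0.5806 -0.0218  0.038 ]
fence [ 0.5803 -0.0501  0.038 ]
fence [ 0.5801 -0.0727  0.038 ]
packL [ 0.5648 -0.069   0.0848]
packR [ 0.5776 -0.069   0.0848]
packL [ 0.5646 -0.0819  0.0848]
packR [ 0.5782 -0.0819  0.0848]
packLbot [ 0.5649 -0.0704  0.0588]
packRbot [ 0.578  -0.0704  0.0588]
tabL [ 0.5647 -0.0848  0.1168]
tabR [ 0.578  -0.0848  0.1168]
```

>>> send_rows(moves=[0,0,0,0,0.1,-1,-1,0,0,0,0,0,-1,-1,0,0,0,0,0,-1,-1,0,0,0,0,0,-0.6,-1,0,0,0,0,0,-0.5,-1,0,0,0,0,0,-0.3,-1,0,0,0,0,0,0,-1,0,0,0,0,0,0,-1])

```text
time_s: 9.2
position: [0.5701, -0.1066, 0.0469]
tcp_rot: [[-0.0, 1.0, 0.0], [1.0, 0.0, -0.0], [-0.0, 0.0, -1.0]]
force: [-0.1, -1.0, -1.3]
opening: 0.161
```

```bash
python3 - <<'E'
from h import *
c=snap('wrist','w6'); st=read_state(); print(st['time_s'],st['position'],st['tcp_rot'][:,1],st['force'],st['opening'])
im=c['pixels'][100:340,220:420,::-1]
cv2.imwrite('pics/e6.png',cv2.resize(im[:200],None,fx=3,fy=3,interpolation=cv2.INTER_CUBIC))
E
```

```text
9.25 [ 0.57021277 -0.10661118  0.04707452] [9.99999837e-01 1.39979873e-04 5.53843321e-04] [ 0.54309625  0.12042911 -1.44242506] 0.15701295496574616
```

View pics/e6.png

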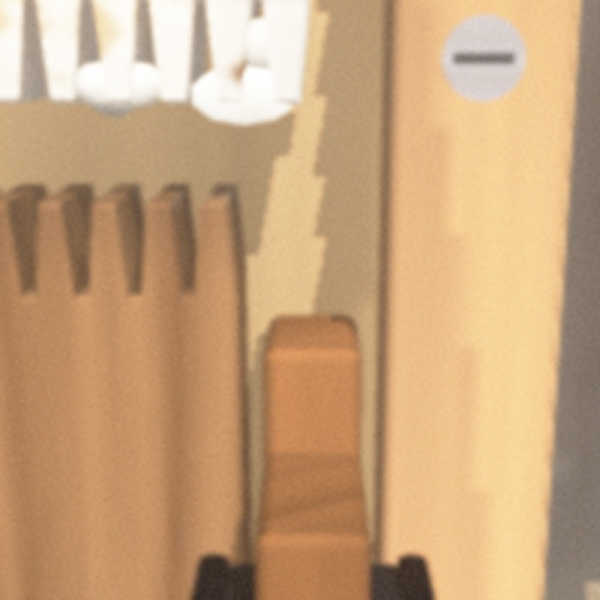

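>>> send_rows(moves=[0,0,0,0,0,-0.1,-1,0,0,0,0,0,-0.1,-1,0,0,0,0,0,0,-1,0,0,0,0,0,0,-1])

```text
time_s: 9.65
position: [0.5703, -0.1066, 0.0454]
tcp_rot: [[-0.0, 1.0, 0.001], [1.0, 0.0, -0.0], [-0.0, 0.001, -1.0]]
force: [-1.1, 0.4, 4.9]
opening: 0.156
```

>>> send_rows(moves=[0,0,0,0,0,0,-0.5,0,0,0,0,0,0,-0.3,0,0,0,0,0,0,-0.2,0,0,0,0,0,0,-0.2,0,0,0,0,0,0,-0.2,0,0,0,0,0,0,-0.2])

```text
time_s: 10.25
position: [0.5699, -0.1065, 0.0447]
tcp_rot: [[-0.0, 1.0, -0.0], [1.0, 0.0, 0.0], [0.0, -0.0, -1.0]]
force: [-0.4, -0.4, 0.4]
opening: 0.395
```

```bash
python3 - <<'E'
from h import *
c=snap('wrist','w7'); st=read_state(); print(st['time_s'],st['position'],st['tcp_rot'][:,1],st['force'],st['opening'])
E
```

```text
10.3 [ 0.56993382 -0.10646256  0.04472818] [ 9.99999974e-01  1.63373116e-04 -1.57423081e-04] [ 0.50202307 -1.35552813  1.06323674] 0.3976873143150701
```

View pics/w7.png

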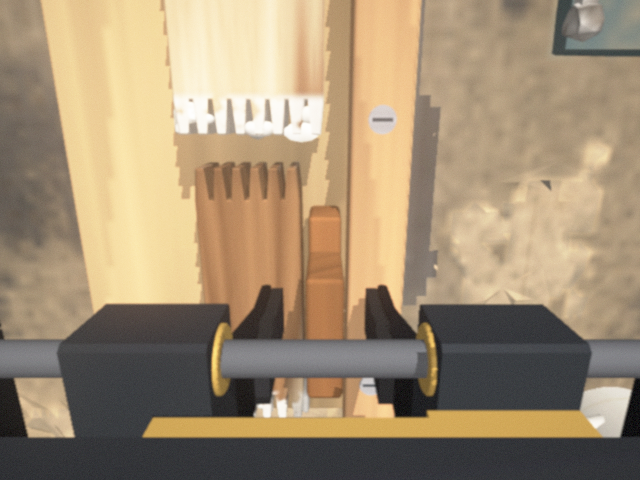

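>>> send_rows(moves=[0,0,0,0,0,1,-0.2,0,0,0,0,0,2,-0.2,0,0,0,0,0,3,-0.2,0,0,0,0,0,3,-0.2,0,0,-7.5,-1,0,1,-0.2,0,0,-7.5,-1,0,1,-0.2,0,0,-7.5,-1,0,0,-0.2,0,0,-7.5,-1,0,0,-0.2,0,0,-7.5,-1,0,0,-0.2,0,0,-7.5,-1,0,0,-0.2,0,0,-7.5,-1,0,0,-0.2,0,0,-7.5,-1,0,0,-0.2,0,0,-7.5,-1,0,0,-0.2,0,0,-7.5,-1,0,0,-0.2,0,0,-7.5,0,0,0,-0.2,0,0,-7.5,0,0,0,-0.2,0,0,0,0,0,0,-0.2,0,0,0,0,0,0,-0.2])

```text
time_s: 12.1
position: [0.4701, -0.1066, 0.1553]
tcp_rot: [[1.0, 0.003, 0.001], [0.003, -1.0, -0.0], [0.001, 0.0, -1.0]]
force: [0.4, -0.4, -0.9]
opening: 0.405
```

```bash
python3 - <<'E'
from h import *
c=snap('wrist','w8');snap('top','t8'); st=read_state(); print(st['time_s'],st['position'],st['tcp_rot'],st['force'],st['opening'])
E
```

```text
12.2 [ 0.47007741 -0.10650365  0.15508474] [[ 9.99997855e-01  2.04050915e-03  3.54260947e-04]
 [ 2.04056605e-03 -9.99997905e-01 -1.60308179e-04]
 [ 3.53933095e-04  1.61030728e-04 -9.99999924e-01]] [ 0.09562729  0.05987949 -0.36946234] 0.395704482349071
```

View pics/w8.png

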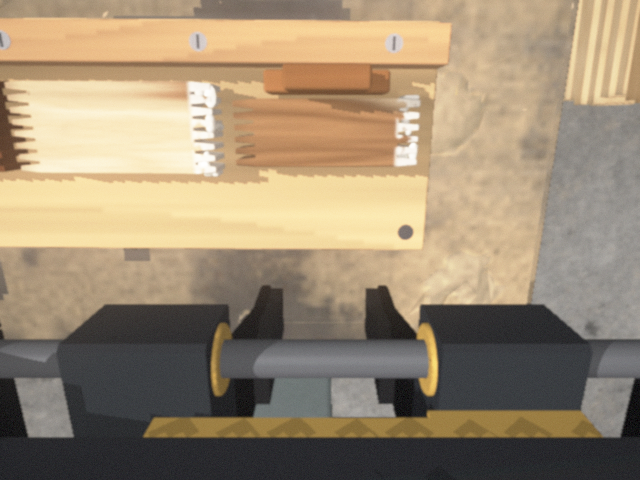

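```bash
cat > z.py <<'E'
import sys
from h import *
n=sys.argv[1];x0,y0,w,h,k=map(int,sys.argv[2:7])
im=load(n)['pixels'][y0:y0+h,x0:x0+w,::-1]
cv2.imwrite(f'pics/{n}z.png',cv2.resize(im,None,fx=k,fy=k,interpolation=cv2.INTER_CUBIC))
E
python3 z.py w8 220 10 240 180 3
```

```text
(no output)
```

View pics/w8z.png

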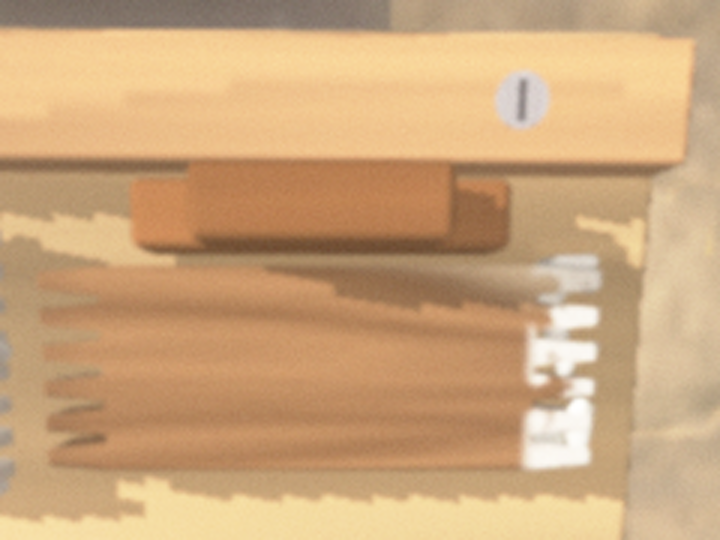

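```bash
python3 - <<'E'
from h import *
c=load('w8')
f=lambda x,y:(220+(x+.5)/3-.5,10+(y+.5)/3-.5)
for n,p,z in[('blk back',(40,268),.038),('back',(300,262),.038),('backR',(600,257),.038),('front',(50,466),.038),('front',(300,468),.038),('frontR',(590,467),.038),('fence',(10,158),.038),('fence',(686,163),.038),
 ('tabLtop',(188,160),.070),('tabR',(452,162),.07),('tabLfront',(190,237),.07),('tabRfr',(450,237),.07),('footL',(132,180),.038),('footLf',(134,245),.038),('footR',(508,182),.038),('footRf',(508,245),.038)]:
  print(n,onz(c,f(*p),z).round(4))
E
```

```text
blk back [ 0.5593 -0.0491  0.038 ]
back [ 0.5607 -0.1042  0.038 ]
backR [ 0.5618 -0.1675  0.038 ]
front [ 0.5178 -0.0489  0.038 ]
front [ 0.5175 -0.1041  0.038 ]
frontR [ 0.5179 -0.1683  0.038 ]
fence [ 0.5808 -0.0442  0.038 ]
fence [ 0.5803 -0.1841  0.038 ]
tabLtop [ 0.577  -0.0839  0.07  ]
tabR [ 0.5768 -0.1323  0.07  ]
tabLfront [ 0.5637 -0.0839  0.07  ]
tabRfr [ 0.5638 -0.1323  0.07  ]
footL [ 0.5767 -0.0693  0.038 ]
footLf [ 0.5639 -0.0692  0.038 ]
footR [ 0.5765 -0.1474  0.038 ]
footRf [ 0.5642 -0.148   0.038 ]
```

>>> send_rows(moves=[0,0,0,0,-0.2,-2.5,-0.2,0,0,0,0,0,-3,-0.2,0,0,0,0,0,-3,-0.2,0,0,0,0,0,-2.5,-0.2,0,0,0,0,0,-1.8,-0.2,0,0,0,0,0,-0.9,-0.2,0,0,0,0,0,0,-0.2,0,0,0,0,0,0,-0.2])

```text
time_s: 13.0
position: [0.4704, -0.1087, 0.0182]
tcp_rot: [[1.0, 0.001, 0.001], [0.001, -1.0, -0.0], [0.001, 0.0, -1.0]]
force: [-0.0, -0.2, 0.6]
opening: 0.401
```

>>> send_rows(moves=[0,0,0,1,0,0,-0.2,0,0,0,1,0,0,-0.2,0,0,0,1,0,0,-0.2,0,0,0,0.2,0,0,-0.2,0,0,0,0.2,0,0,-0.2,0,0,0,0.2,0,0,-0.2,0,0,0,0.1,0,0,-0.2,0,0,0,0.1,0,0,-0.2,0,0,0,0,0,0,-0.2])

```text
time_s: 13.9
position: [0.5077, -0.1084, 0.0177]
tcp_rot: [[1.0, 0.0, -0.0], [0.0, -1.0, 0.0], [-0.0, -0.0, -1.0]]
force: [-1.0, -0.1, -0.6]
opening: 0.397
```

```bash
python3 - <<'E'
from h import *
c=snap('wrist','w9'); st=read_state(); print(st['time_s'],st['position'],st['force'],st['opening'])
E
python3 z.py w9 120 90 400 240 2
```

```text
13.95 [ 0.50774622 -0.10843251  0.01772985] [ 0.86905296 -0.64436497  0.06973   ] 0.3957668586708737
```

View pics/w9.png

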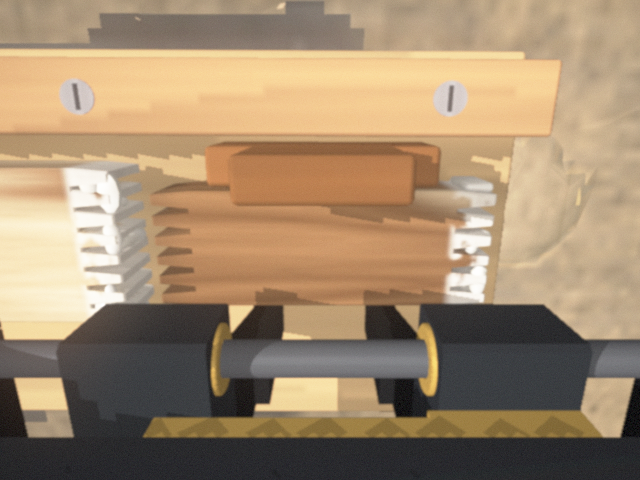

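>>> send_rows(moves=[0,0,0,0.1,0,0,-0.2,0,0,0,0.1,0,0,-0.2,0,0,0,0.1,0,0,-0.2,0,0,0,0.1,0,0,-0.2,0,0,0,0,0,0,-0.2])

```text
time_s: 14.45
position: [0.5119, -0.1084, 0.0178]
tcp_rot: [[1.0, 0.0, -0.0], [0.0, -1.0, 0.0], [-0.0, -0.0, -1.0]]
force: [-1.4, 1.2, -0.0]
opening: 0.397
```

>>> send_rows(moves=[0,0,0,0.1,0,0,-0.2,0,0,0,0.1,0,0,-0.2,0,0,0,0,0,0,-0.2])

```text
time_s: 14.75
position: [0.512, -0.1081, 0.0177]
tcp_rot: [[1.0, 0.0, -0.004], [0.0, -1.0, 0.001], [-0.004, -0.001, -1.0]]
force: [-5.3, -1.4, 2.1]
opening: 0.399
```

```bash
python3 - <<'E'
from h import *
c=snap('wrist','w10'); st=read_state(); print(st['time_s'],st['position'],st['force'],st['moment'])
E
python3 z.py w10 130 110 390 200 2
```

```text
14.8 [ 0.51197467 -0.1081294   0.01774825] [-6.16771129 -1.62706065  2.14837076] [-0.27274348  0.89850262 -0.15531304]
```

View pics/w10z.png

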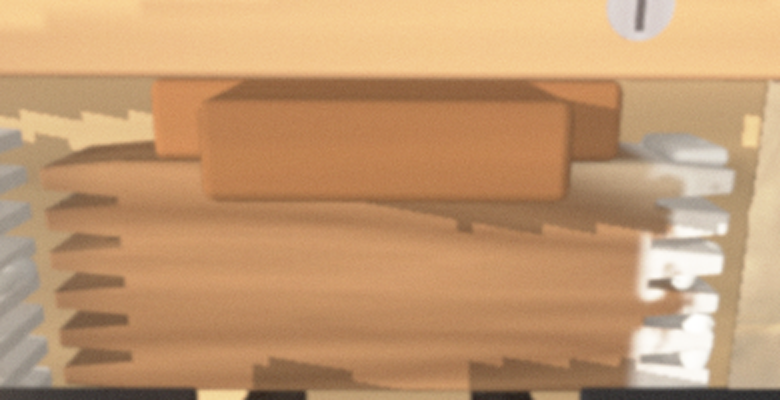

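>>> send_rows(moves=[0,0,0,0.1,0,0,-0.2,0,0,0,0.1,0,0,-0.2,0,0,0,0,0,0,-0.2,0,0,0,0,0,0,-0.2])

```text
time_s: 15.2
position: [0.512, -0.108, 0.0177]
tcp_rot: [[1.0, 0.0, -0.008], [0.0, -1.0, 0.002], [-0.008, -0.002, -1.0]]
force: [-9.8, -3.2, 6.0]
opening: 0.401
```

>>> send_rows(moves=[0,0,0,0.1,-0.02,0,-0.2,0,0,0,0.1,-0.02,0,-0.2,0,0,0,0.1,0,0,-0.2,0,0,0,0,0,0,-0.2,0,0,0,0,0,0,-0.2])

```text
time_s: 15.7
position: [0.512, -0.1079, 0.0177]
tcp_rot: [[1.0, 0.001, -0.014], [0.001, -1.0, 0.003], [-0.014, -0.003, -1.0]]
force: [-14.5, -5.4, 9.2]
opening: 0.403
```

```bash
python3 - <<'E'
from h import *
c=snap('wrist','w11'); t=snap('top','t11');s=snap('scene','s11');st=read_state(); print(st['time_s'],st['position'],st['force'],st['moment'],st['tcp_rot'][:,1])
E
python3 z.py w11 130 110 390 200 2;python3 z.py s11 310 90 160 160 4;python3 z.py t11 220 170 300 140 2
```

```text
15.85 [ 0.51205099 -0.10790213  0.01771008] [-14.23106943  -5.70468811   9.64250248] [-1.01895871  2.35098734 -0.28425867] [ 7.74098974e-04 -9.99994059e-01 -3.35910249e-03]
```

View pics/w11z.png

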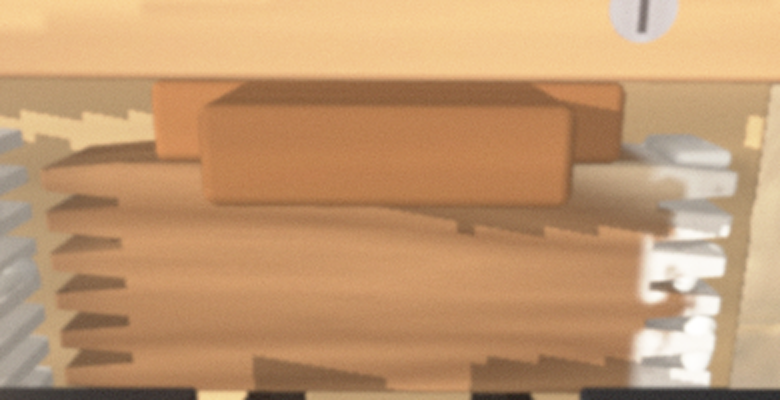

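View pics/s11z.png

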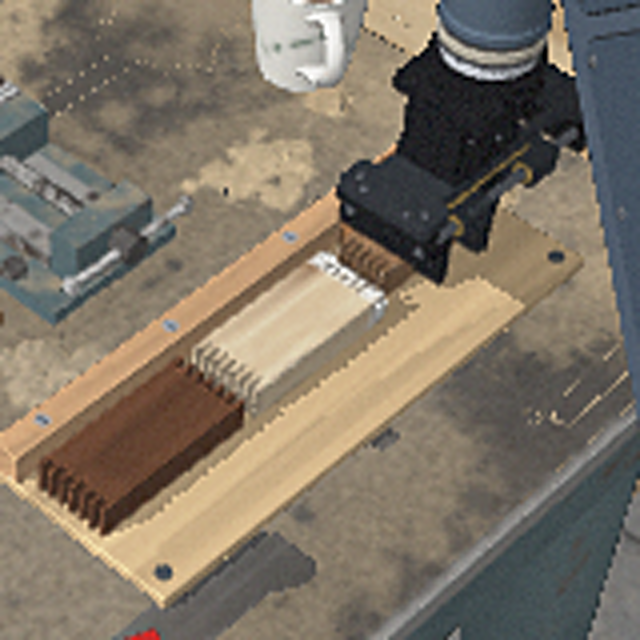

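View pics/t11z.png

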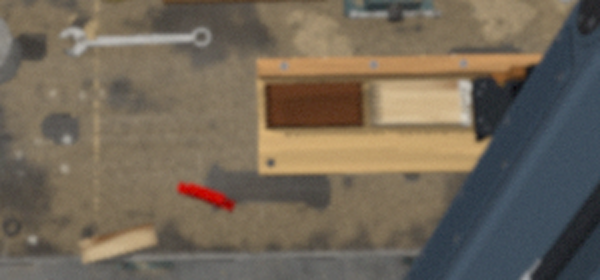

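>>> send_rows(moves=[0,0,0,0,-0.05,0.05,-0.2,0,0,0,0.1,-0.05,0.05,-0.2,0,0,0,0,0,0,-0.2,0,0,0,0,0,0,-0.2])

```text
time_s: 16.25
position: [0.512, -0.1079, 0.0178]
tcp_rot: [[1.0, 0.001, -0.016], [0.001, -1.0, 0.005], [-0.016, -0.005, -1.0]]
force: [-14.0, -3.6, 4.1]
opening: 0.401
```

Steadier and squarer. One last check for flushness, with a few idle rows to confirm it holds.

>>> send_rows(moves=[0,0,0,0.05,-0.05,0.05,-0.2,0,0,0,0,0,0,-0.2,0,0,0,0,0,0,-0.2,0,0,0,0,0,0,-0.2,0,0,0,0,0,0,-0.2,0,0,0,0,0,0,-0.2,0,0,0,0,0,0,-0.2,0,0,0,0,0,0,-0.2])

```text
time_s: 17.05
position: [0.512, -0.1079, 0.0179]
tcp_rot: [[1.0, 0.0, -0.018], [0.001, -1.0, 0.006], [-0.018, -0.006, -1.0]]
force: [-13.9, -1.6, 2.6]
opening: 0.403
```

```bash
python3 - <<'E'
from h import *
c=snap('wrist','w12');st=read_state(); print(st['time_s'],st['position'],st['force'],st['moment'])
E
python3 z.py w12 130 110 390 200 2
```

```text
17.1 [ 0.51196902 -0.1079096   0.01791323] [-13.76387757  -1.6784763    2.46248833] [-0.41231368  2.22877475 -0.24109486]
```

View pics/w12z.png

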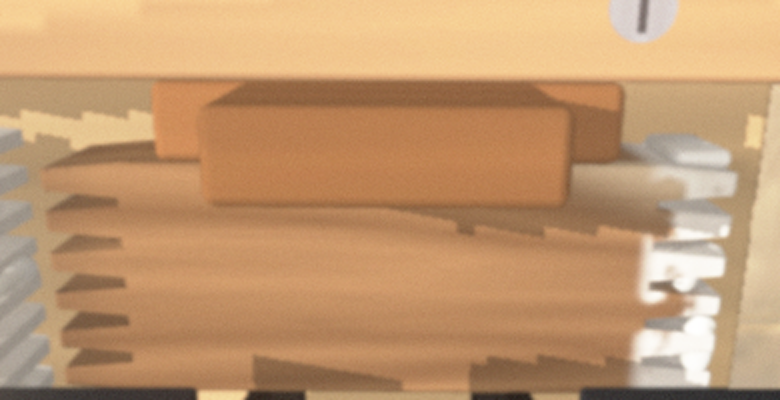

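```bash
python3 -c "
from rig import hand_in
print(hand_in())"
```

```text
the job is handed in; nothing more can be done
None
```

I stood the wooden packing piece in the gap behind the narrow block, which lay in the right-hand bay (y about -0.108 m). The packing was within about 1 mm of the block's middle and reached the base before I let go. I then pushed the block square from the front with both fingertips and handed in at about 17 s, still pressing it at about 14 N.

- **Last checks:** the wrist view showed no visible gap between fence, packing and block. The fingers stopped advancing at x = 0.512 m, and the push held steady over the last 0.8 s. Side and vertical forces were down to about 2 N.
- **Bystanders:** the other two blocks, the spanner and the wedge looked unmoved in the last top and scene views. I did not measure them.
- **Disagreement:** the top and scene cameras put the fence about 3 mm nearer than the wrist camera did. I used the wrist camera throughout, and the packing went in without touching the sides.

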